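Sort two small boxes with the mail slot gauge

ROBOT

A 7-joint arm with a two-finger parallel gripper is mounted at the origin on a cart in front of the work surface, level with it; the furniture and walls round the work are solid. World frame = base frame: x ahead of the robot, y to its left, z up, the work surface at z = 0. Lengths are in m, angles in rad, forces in N, time in s.
With the tool pointing down it reaches from about 0.4 to 0.85 m from the base axis. Payload 4.5 kg.
Tool frame: the origin (TCP) lies at the very end of the fingers, on their centre line; the grasp point (between the pads) lies arm.tcp_to_grasp behind it (arm.tcp_to_grasp is the distance from the TCP to the grasp point, in m); z points along the fingers, y is the line along which they close (so a half turn about z gives the same grasp; the last joint's range is limited). The gripper opens to 85 mm and grips with 20 to 120 N. Pads are 22 mm wide; open, the fingers measure 114 mm over their backs; the gripper's body (76 mm by 85 mm) begins 54 mm behind the grasp point. The pads swing forward as they close: fully open they stand 13 mm farther back than shut.
Start: joints at [1.379, 0.689, -0.195, 1.565, 0.157, 0.902, -0.215], TCP at [0.14, -0.609, 0.231] pointing down, gripper open.
Joint ranges: [-3.01, 3.01], [-0.46, 2.08], [-1.47, 1.51], [0.13, 2.56], [-1, 4.14], [0.04, 2.09], [-2.66, 2.66]. Speed limits (rad/s): [2.57, 2.57, 3.14, 3.14, 3.14, 3.14, 3.14].

INTERFACE

Orientations are given as a rotation vector (axis times angle).
In Python, from station import observe, viewer, arm gives the robot as it stands.
- The arm moves only by the tool servo_tool, never from a script. Its argument "plan" is a list of rows, each a list of 7 numbers: the turn, a rotation vector about the tool's x, y, z in units of 90 degrees (1.0 is 90 degrees), then the shift along the tool's x, y, z in units of 150 mm (1.0 is 150 mm), then the closure, from 0 (fully open) to 1 (shut). A call has 1 to 10 rows; each row shifts and turns the commanded pose from where the row before left it, along the tool's axes as they then stand; what a row does not reach is not made up. A row lasts 1/12 s, in which the tool goes at most 41.7 mm and 7.16 degrees, less where a joint would pass 70% of its speed; a pose out of reach is approached as far as the arm can. A call with a number of a shift or a turn outside -1 to 1 is refused whole. A call with a gripper value outside its range is refused whole. The fingers move at their own pace and stop on an object; "newtons" is the grip in N (left out, the last holds). Time passes only in rows, so rows that do not move let the fingers close. It gives the time, the measured TCP pose, the force, the opening and the grip force at its end, in the units of the state.
- observe(): the state, without advancing time (a new reading comes with each control period).
- viewer.camera(name): name is "scene" or "top" or "wrist"; returns a dict with "img" (400x640x3 uint8, blue, green, red), "z_map" (400x640 float32, m along the optical axis (not along the pixel's ray), 0 where there is no reading), "intrinsics" (3x3 intrinsics, pixels), "world_to_cam" (4x4, takes a point from world to camera coordinates). Camera axes: x right, y down, z forward; pixel columns grow to the right and rows downward; lengths in m; the calibration is good to about 2 mm. The wrist camera is an equidistant fisheye: a pixel r from the principal point sees the ray r / f radians off the axis. A picture is of the moment at which its call begins.
- arm.close_job(): hands the job in; it is judged then, once.
The state is a dict: "time": time; "joints": joint angles; "qd": joint speeds; "joint_efforts": joint torques, N m; "tool_pos": TCP position; "ee_rot": TCP orientation; "ft_force": force on the tool from outside, world axes, zero at the start; "ft_torque": the same for the moment, N m; "gripper_width": finger opening in m; "grip_force": force on a finger pad.
Only numpy, scipy, OpenCV 4.12 (cv2) and the standard library are available. Lean on these libraries where they do the work, as an engineer would, in place of code of your own. Each camera call takes 0.05 s, during which the arm holds its last target. There are 200 camera calls.

TASK

Sort the two small boxes standing on end with the sloping mail gauge. First try the chunky box in the slot, end first, straight into the slope and pressed lightly against it; it jams, so stand or lay it in the yellow tray and let go. Then slide the flat box end first through the slot so that it drops right down inside the gauge, and leave the loose desk things nearby where they are.

Things in the scene. Friction and masses are not known exactly. Their poses are not given: they have to be found in the camera images.
- flat_box: white-beige carton of paper clips, 53 x 75 x 20 mm, 50 g, standing on its 53 x 20 mm end. Origin: middle of one 53 x 75 mm face. Its x axis runs along the 53 mm width, y along the 75 mm length (vertical at the start, +y up), z through the 20 mm thickness from that face to the opposite one.
- chunky_box: white-beige carton of staples, 37 x 62 x 31 mm, 160 g, standing on its 37 x 31 mm end; too thick for the slot. Origin: middle of one 37 x 62 mm face. x along the 37 mm width, y along the 62 mm length (vertical at the start, +y up), z through the 31 mm thickness.
- flat_box_center (a point): centre of the flat box, axes as the box
- chunky_box_center (a point): centre of the chunky box, axes as the box
- mail_gauge: fixed grey housing, its sloping top face a thick blue slotted plate, its front a clear pane; 160 mm deep, 124 wide, 160 high at the back. Origin on the table directly below the slot's mouth, x towards its back, y along the slot, z up; front face at x = -56 mm, back at +104 mm. The slope faces the robot, turned by up to 0.2 rad.
- slot_mouth (a point): middle of the slot's mouth in the blue plate's upper face, 130 mm above the table. z: the plate's outward normal, 30 degrees from vertical, leaning to the robot; x up the slope, y along the slot. Slot 24 mm (x) by 59 mm (y), 3 mm chamfer, 22 mm deep along -z, empty below: a released box slides through by its weight. Plate 112 (x) by 124 (y) mm.
- gauge_catch (a point): middle of the housing's inner floor, 6 mm above the table, where the flat box ends up
- oversize_tray: fixed yellow open tray, 120 x 120 x 30 mm, walls and floor 4 mm. Origin: centre of its underside, z up.
- eraser: bystander: white and grey eraser, 23 x 52 x 13 mm, lying
- marker: bystander: grey-capped white marker, 16 x 125 x 18 mm, lying
- staple_remover: bystander: black and steel staple remover, 39 x 56 x 20 mm

How it is judged:
On the way, in this order (a step that is already met when the one before it is completed fails the run):
1. the chunky box is pressed end first against the slot, in line with it (contact force between chunky_box and mail_gauge above 0.5 N and x of chunky_box_center in the frame of slot_mouth between -0.012 and 0.012 m and y of chunky_box_center in the frame of slot_mouth between -0.015 and 0.015 m and z of chunky_box_center in the frame of slot_mouth below 0.04 m and angle between the y axis of chunky_box and the z axis of slot_mouth, either way round below 0.25 rad), for 0.1 s.
2. the chunky box is in the tray and let go (x of chunky_box_center in the frame of oversize_tray between -0.05 and 0.05 m and y of chunky_box_center in the frame of oversize_tray between -0.05 and 0.05 m and height (world z) of chunky_box_center below 0.05 m and linear speed of chunky_box below 0.03 m/s and contact force between chunky_box and the fingers below 0.1 N), for 0.2 s.
3. the flat box is well into the slot, end first (x of flat_box_center in the frame of slot_mouth between -0.008 and 0.008 m and y of flat_box_center in the frame of slot_mouth between -0.01 and 0.01 m and z of flat_box_center in the frame of slot_mouth between -0.05 and 0.02 m and angle between the y axis of flat_box and the z axis of slot_mouth, either way round below 0.25 rad), for 0.04 s.
At the end, for the whole second after the job is handed in: the flat box lies inside the gauge housing, its centre at least 55 mm beyond the slot's mouth and under 80 mm above the table; the chunky box is in the tray, its centre within 50 mm of the tray's centre in x and y and under 50 mm above the table; both at rest (z of flat_box_center in the frame of slot_mouth below -0.055 m and x of flat_box_center in the frame of mail_gauge between -0.056 and 0.104 m and y of flat_box_center in the frame of mail_gauge between -0.06 and 0.06 m and height (world z) of flat_box_center below 0.08 m and linear speed of each of flat_box, chunky_box below 0.03 m/s and x of chunky_box_center in the frame of oversize_tray between -0.05 and 0.05 m and y of chunky_box_center in the frame of oversize_tray between -0.05 and 0.05 m and height (world z) of chunky_box_center below 0.05 m); the robot touches nothing.
It fails at once if the eraser is pushed more than 3 cm (distance of eraser from where it was at the start of the episode above 0.03 m).
It fails at once if the marker is pushed more than 3 cm (distance of marker from where it was at the start of the episode above 0.03 m).
It fails at once if the staple remover is pushed more than 3 cm (distance of staple_remover from where it was at the start of the episode above 0.03 m).
It also fails if it takes over 64 s, if anything falls off the work surface, if the arm or the gripper's body presses on something with over 40 N, if the wrist force passes 120 N, or if a joint passes its speed limit or range.

## Working session

There is one attempt and no reset: what is moved stays moved. The work goes in short steps, Python scripts to look and compute and a tool call to move; the robot and the scene stay as the last step left them, time stands still between calls to the robot, and variables do not carry over. Pictures are saved under pics/ and viewed, at most 10 in all, crops included, and the job is handed in when it is done.

Besides the shell and the picture viewer there is one more tool, called as name(argument=value, ...), one argument or row to a line, values as JSON. servo_tool: Moves the arm, as the interface text tells. Shifts and turns lie within -1 to 1; 1 stands for 150 mm of shift or 90 degrees of turn. Its arguments: {"type":"object","properties":{"plan":{"type":"array","items":{"type":"array","items":{"type":"number"}}},"newtons":{"type":"number"}},"required":["plan"]}

```bash
ls; mkdir -p pics; python3 - <<'E'
from station import observe, viewer, arm
import cv2, numpy as np, pickle
s=observe(); print(s, arm.tcp_to_grasp)
d={}
for n in("scene","top"):
    c=viewer.camera(n); d[n]=c; cv2.imwrite(f"pics/{n}0.png",c["img"]); print(n,c["intrinsics"],c["world_to_cam"])
pickle.dump(d,open("d0.pkl","wb"))
E
```

```text
pics
{'time': 0.0, 'joints': array([ 1.37876487,  0.69000985, -0.19451474,  1.56636403,  0.15733372,
        0.90248421, -0.21507209]), 'qd': array([ 0.00281741, -0.00168767, -0.00046794,  0.00136821,  0.00156606,
       -0.00086878, -0.00028998]), 'joint_efforts': array([-5.94732046e-04, -5.39612496e+01, -1.26656983e+00, -1.58541638e+01,
        9.14851465e-03,  9.46464686e-03, -1.02105929e-05]), 'tool_pos': array([ 0.13974398, -0.60850431,  0.2304626 ]), 'ee_rot': array([-3.11974030e+00, -3.53987867e-01,  5.75446923e-04]), 'ft_force': array([ 0.33497115, -0.21037649, -0.04139794]), 'ft_torque': array([-0.00366633,  0.03865196,  0.02909211]), 'grip_force': 0.0, 'gripper_width': 0.08550904636754714} 0.0187
scene [[437.89345245   0.         312.1820569 ]
 [  0.         437.89345245 202.72811557]
 [  0.           0.           1.        ]] [[-0.76869884 -0.63941539 -0.015813    0.51706095]
 [-0.48310097  0.59662693 -0.6408196   0.22129186]
 [ 0.41918437 -0.48495801 -0.76752862  0.81994398]
 [ 0.          0.          0.          1.        ]]
top [[430.37149523   0.         322.50967262]
 [  0.         430.37149523 200.11369174]
 [  0.           0.           1.        ]] [[ 0.00527082 -0.99998243  0.00271431  0.17367112]
 [-0.99628292 -0.00548467 -0.08596668  0.52669653]
 [ 0.08598005 -0.00225111 -0.99629432  1.13705957]
 [ 0.          0.          0.          1.        ]]
```

View pics/scene0.png

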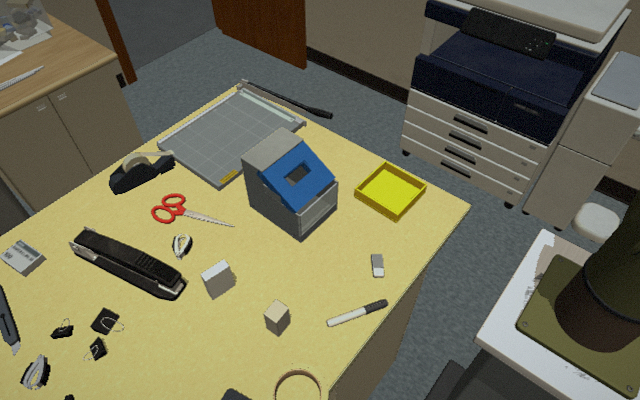

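View pics/top0.png

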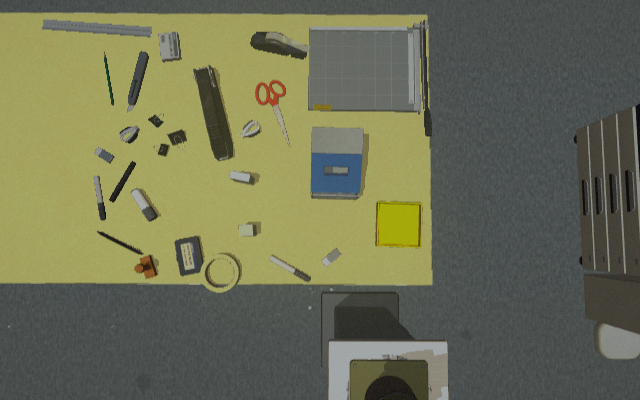

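The scene view shows the gauge's blue slotted plate at about (297,173), the tray at (390,190), the flat box at (217,279) and the chunky box at (277,317). In the top view they are at (336,170), (399,224), (241,177) and (247,229). The eraser (332,257) and marker (290,267) lie to the right of the chunky box.

```bash
cat > h.py <<'E'
import numpy as np, cv2
def cloud(c):
    K=c["intrinsics"];T=c["world_to_cam"];z=c["z_map"]
    v,u=np.mgrid[:z.shape[0],:z.shape[1]]
    P=np.stack([(u-K[0,2])/K[0,0]*z,(v-K[1,2])/K[1,1]*z,z],-1)
    return (P-T[:3,3])@T[:3,:3]
def proj(c,p):
    K=c["intrinsics"];T=c["world_to_cam"];q=K@(T[:3,:3]@np.asarray(p,float)+T[:3,3]);return q[:2]/q[2]
def rays(c,uv,h):
    """pixels (n,2) to world points on plane z=h"""
    K=c["intrinsics"];T=c["world_to_cam"];uv=np.asarray(uv,float)
    d=np.c_[(uv-K[:2,2])/K[0,0],np.ones(len(uv))]@T[:3,:3];o=-T[:3,:3].T@T[:3,3]
    return o+d*((h-o[2])/d[:,2])[:,None]
def rect(p):
    (c,s,a)=cv2.minAreaRect(np.float32(p[:,:2])*1000);return np.round(c,1),np.round(s,1),round(a,1)
E
python3 - <<'E'
from h import *; import pickle
d=pickle.load(open("d0.pkl","rb"))
for n,c in d.items():
    W=cloud(c); hsv=cv2.cvtColor(c["img"],cv2.COLOR_BGR2HSV); ok=c["z_map"]>0
    print(n,"table z",np.percentile(W[...,2][ok],[5,50,95]))
    B=(hsv[...,0]>95)&(hsv[...,0]<125)&(hsv[...,1]>120)&ok&(W[...,2]>.07)&(W[...,0]<.9)&(W[...,1]>-.15)
    p=W[B]; m=p.mean(0); u,s,vt=np.linalg.svd(p-m,full_matrices=False); nrm=vt[2]*np.sign(vt[2,2])
    print("blue",len(p),m,nrm,s/np.sqrt(len(p)),rect(p))
    # tray
    Y=(hsv[...,0]>24)&(hsv[...,0]<34)&(hsv[...,1]>220)&ok&(W[...,0]>.3)&(W[...,1]<-.1)&(W[...,1]>-.4)&(W[...,0]<.7)
    print("tray",Y.sum(),rect(W[Y]),np.percentile(W[Y][:,2],[1,50,99]))
    H=(ok&(W[...,2]>.02)&(W[...,0]>.3)&(W[...,0]<.8)&(W[...,1]<.6)&(W[...,1]>-.3)).astype(np.uint8)
    k,L,st,ce=cv2.connectedComponentsWithStats(H)
    for i in range(1,k):
        if st[i,4]>30:
            q=W[L==i]; t=q[q[:,2]>np.percentile(q[:,2],95)-.008]
            print(ce[i].round(),st[i,4],"zmax",q[:,2].max().round(3),"top",len(t),rect(t),"all",q.mean(0).round(3))
E
```

```text
scene table z [-0.95020038 -0.01833059  0.07165826]
blue 2619 [0.58074295 0.15030147 0.12810715] [-0.14160056  0.07119323  0.98736053] [0.05559246 0.03788946 0.01440983] (array([316.7, 108.2]), array([676.4, 133.8]), 7.8)Traceback (most recent call last):
  File "<stdin>", line 11, in <module>
    return _quantile_unchecked(
        a, q, axis, out, overwrite_input, method, keepdims, weights)
    return _ureduce(a,
                    func=_quantile_ureduce_func,
    ...<5 lines>...
                    overwrite_input=overwrite_input,
                    method=method)
    r = func(a, **kwargs)
    result = _quantile(arr,
                       quantiles=q,
    ...<2 lines>...
                       out=out,
                       weights=wgt)
    slices_having_nans = np.isnan(arr[-1, ...])
                                  ~~~^^^^^^^^^
IndexError: index -1 is out of bounds for axis 0 with size 0
```

```bash
python3 - <<'E'
from h import *; import pickle
d=pickle.load(open("d0.pkl","rb"))
for n,c in d.items():
    W=cloud(c); hsv=cv2.cvtColor(c["img"],cv2.COLOR_BGR2HSV); ok=(c["z_map"]>0)&(W[...,0]>.2)&(W[...,0]<.8)&(W[...,1]<.6)&(W[...,1]>-.2)
    B=(hsv[...,0]>95)&(hsv[...,0]<125)&(hsv[...,1]>120)&ok&(W[...,2]>.08)
    B=cv2.erode(B.astype(np.uint8),np.ones((3,3)))>0
    p=W[B]
    for _ in range(4):
        m=p.mean(0); u,s,vt=np.linalg.svd(p-m,full_matrices=False); nrm=vt[2]*np.sign(vt[2,2]); p=p[abs((p-m)@nrm)<.006]
    print(n,"blue",len(p),m,nrm,s/np.sqrt(len(p)),rect(p))
    Y=(hsv[...,0]>24)&(hsv[...,0]<34)&(hsv[...,1]>215)&ok&(W[...,1]<.1)
    uv=np.argwhere(Y)
    if len(uv): print("tray",Y.sum(),rect(W[Y]),np.percentile(W[Y][:,2],[1,50,99]))
    print("table",np.median(W[...,2][ok]),W[...,2][ok&(W[...,2]<.01)].std())
    H=(ok&(W[...,2]>.02)).astype(np.uint8)
    k,L,st,ce=cv2.connectedComponentsWithStats(H)
    for i in range(1,k):
        if st[i,4]>30:
            q=W[L==i]; t=q[q[:,2]>np.percentile(q[:,2],90)-.012]
            print(ce[i].round(),st[i,4],"z95",np.percentile(q[:,2],95).round(3),"top",len(t),rect(t),"all",q.mean(0).round(3))
E
```

```text
scene blue 1990 [0.58321203 0.15036177 0.12843003] [-0.49962455  0.0141164   0.86612703] [0.0372154  0.03030995 0.00153249] (array([583.3, 146.5]), array([120.3,  87.3]), 88.2)
tray 254 (array([461.1, -27.7]), array([121.1, 120. ]), 88.2) [0.0015816  0.00876542 0.03129241]
table 0.0012668842566908216 0.21698729999055355
[315. 111.] 261 z95 0.077 top 149 (array([730.7, -98.5]), array([77.2, 18.4]), 2.1) all [ 0.744 -0.097  0.064]
[287. 180.] 6985 z95 0.161 top 1745 (array([650.4, 142.8]), array([126.1,  81. ]), 89.1) all [0.61  0.155 0.107]
[390. 188.] 649 z95 0.032 top 649 (array([461.4, -29.3]), array([123.5, 121.2]), 88.1) all [ 0.461 -0.026  0.027]
[141. 263.] 1809 z95 0.077 top 1286 (array([723.6, 467.5]), array([162.8,  36.3]), 14.7) all [0.709 0.468 0.065]
[217. 277.] 711 z95 0.077 top 348 (array([582.3, 390.6]), array([53. , 22.5]), 76.9) all [0.577 0.393 0.058]
[277. 315.] 571 z95 0.064 top 382 (array([443.3, 374.4]), array([31. , 37.8]), 3.0) all [0.439 0.378 0.054]
[100. 313.] 36 z95 0.023 top 36 (array([710.6, 574.6]), array([ 7.1, 24.6]), 21.9) all [0.711 0.576 0.021]
[29
[... 1052 characters left out ...]
2, 20.2]), 79.9) all [0.788 0.106 0.022]
[380. 105.] 41 z95 0.023 top 41 (array([790.8,  17.4]), array([23.1, 33.6]), 14.6) all [0.79  0.019 0.022]
[336. 161.] 3331 z95 0.161 top 1546 (array([652.1, 143.6]), array([ 79.6, 123.4]), 0.2) all [0.61  0.144 0.136]
[241. 177.] 221 z95 0.078 top 169 (array([582.5, 391.4]), array([53.4, 20.7]), 78.2) all [0.58  0.388 0.067]
[399. 224.] 313 z95 0.033 top 313 (array([461.3, -27.7]), array([120.9, 119.9]), 87.8) all [ 0.463 -0.029  0.028]
[247. 230.] 191 z95 0.064 top 170 (array([442.5, 374.7]), array([28.5, 35.9]), 0.4) all [0.443 0.373 0.058]
[219. 273.] 520 z95 0.028 top 520 (array([330.3, 450.2]), array([100. , 101.8]), 0.5) all [0.33  0.449 0.024]
```

```bash
cat >> h.py <<'E'
from scipy.spatial.transform import Rotation as R
def delta(s,p=None,Rt=None):
    """turn (units of 90deg, tool axes) and shift (units of 150mm, tool axes after the turn)"""
    R0=R.from_rotvec(s["ee_rot"]); Rt=R0 if Rt is None else Rt; p=s["tool_pos"] if p is None else np.asarray(p)
    return np.round((R0.inv()*Rt).as_rotvec()/(np.pi/2),4), np.round(Rt.inv().apply(p-s["tool_pos"])/.15,4)
def Rtool(zdir,ydir):
    z=np.array(zdir,float);z/=np.linalg.norm(z);y=np.array(ydir,float);y-=z*(y@z);y/=np.linalg.norm(y)
    return R.from_matrix(np.c_[np.cross(y,z),y,z])
def az(a): a=np.radians(a); return [np.cos(a),np.sin(a),0]
E
python3 - <<'E'
from h import *; import pickle
from station import observe
d=pickle.load(open("d0.pkl","rb"))
n0=R.from_euler('z',-1.4,degrees=True).apply([-.5,0,.866])
for n,c in d.items():
    W=cloud(c); hsv=cv2.cvtColor(c["img"],cv2.COLOR_BGR2HSV)
    B=((hsv[...,0]>95)&(hsv[...,0]<125)&(hsv[...,1]>120)&(W[...,2]>.08)&(W[...,0]>.4)&(W[...,0]<.75)&(abs(W[...,1]-.145)<.09)).astype(np.uint8)
    cs,hi=cv2.findContours(B,cv2.RETR_CCOMP,cv2.CHAIN_APPROX_NONE)
    K=c["intrinsics"];T=c["world_to_cam"];o=-T[:3,:3].T@T[:3,3]
    m=np.array([.5845,.147,.1284])
    for ct,h in zip(cs,hi[0]):
        if len(ct)<20: continue
        uv=ct[:,0].astype(float); dd=np.c_[(uv-K[:2,2])/K[0,0],np.ones(len(uv))]@T[:3,:3]
        P=o+dd*(((m-o)@n0)/(dd@n0))[:,None]
        xs=R.from_euler('z',-1.4,degrees=True).apply([.866,0,.5]);ys=np.cross(n0,xs)
        q=np.c_[(P-m)@xs,(P-m)@ys]; (cc,s,a)=cv2.minAreaRect(np.float32(q*1000))
        print(n,"hole" if h[3]>=0 else "outer",np.round(cc,1),np.round(s,1),a, "world",m+xs*cc[0]/1000+ys*cc[1]/1000)
s=observe(); print(R.from_rotvec(s["ee_rot"]).as_matrix().round(3)); 
Rt=Rtool([0,0,-1],az(2)); t,_=delta(s,None,Rt); print("turn",t)
p=s["tool_pos"]
for q in ([.45,-.35,.33],[.47,0,.33],[.443,.3745,.25]):
    print(np.round(Rt.inv().apply(np.array(q)-p)/.15,3)); p=np.array(q)
E
```

```text
scene outer [2.5 2.7] [132.8 109.4] 89.63192749023438 world [0.58673418 0.14960164 0.12965286]
scene hole [3.  3.7] [26.4 51.9] 1.4390449523925781 world [0.58719083 0.15063655 0.12990184]
top outer [-1.  -2.2] [ 98.7 121.9] 0.07944541424512863 world [0.58357649 0.14486328 0.12789709]
top hole [ 5.8 -2.9] [34.1 68.8] 1.5230363607406616 world [0.58942601 0.14401479 0.13128538]
[[ 0.975  0.224 -0.001]
 [ 0.224 -0.975  0.002]
 [-0.    -0.002 -1.   ]]
turn [-1.000e-03 -7.000e-04 -8.785e-01]
[ 1.651  2.127 -0.663]
[2.327 0.215 0.   ]
[ 2.501 -0.093  0.533]
```

servo_tool(
  plan=[
    [0,0,-0.078,0,0,-0.08,0],
    [0,0,-0.078,0,0,-0.08,0],
    [0,0,-0.078,0,0,-0.08,0],
    [0,0,-0.078,0,0,-0.08,0],
    [0,0,-0.078,0,0,-0.08,0],
    [0,0,-0.078,0,0,-0.08,0],
    [0,0,-0.078,0,0,-0.08,0],
    [0,0,-0.078,0,0,-0.08,0],
    [0,0,-0.078,0,0,0,0],
    [0,0,-0.078,0,0,0,0],
  ],
  newtons=40,
)

```text
time: 0.93
tool_pos: [0.1399, -0.6093, 0.3278]
ee_rot: [2.344, 2.091, -0.001]
ft_force: [-0.3, -0.1, -1.1]
gripper_width: 0.0856
grip_force: 0.0
```

servo_tool(
  plan=[
    [0,0,-0.05,0.15,0.19,0,0],
    [0,0,-0.048,0.15,0.19,0,0],
    [0,0,0,0.15,0.19,0,0],
    [0,0,0,0.15,0.19,0,0],
    [0,0,0,0.15,0.19,0,0],
    [0,0,0,0.15,0.19,0,0],
    [0,0,0,0.15,0.19,0,0],
    [0,0,0,0.15,0.19,0,0],
    [0,0,0,0.2,0.19,0,0],
    [0,0,0,0.2,0.19,0,0],
  ],
)

```text
time: 1.77
tool_pos: [0.4221, -0.3651, 0.3269]
ee_rot: [-2.184, -2.257, 0.001]
ft_force: [1.3, -0.6, -0.6]
gripper_width: 0.0857
grip_force: 0.0
```

servo_tool(
  plan=[
    [0,0,0,0.23,0.1,0,0],
    [0,0,0,0.23,0.1,0,0],
    [0,0,0,0.23,0.02,0,0],
    [0,0,0,0.23,0.02,0,0],
    [0,0,0,0.23,0.02,0,0],
    [0,0,0,0.23,0.02,0,0],
    [0,0,0,0.23,0.02,0,0],
    [0,0,0,0.23,0.02,0,0],
    [0,0,0,0.23,0.0,0,0],
    [0,0,0,0.23,0.0,0,0],
  ],
)

```text
time: 2.6
tool_pos: [0.4572, -0.0183, 0.3271]
ee_rot: [-2.183, -2.259, 0.001]
ft_force: [0.8, -1.0, -0.1]
gripper_width: 0.0856
grip_force: 0.0
```

servo_tool(
  plan=[
    [0,0,0,0.26,0,0,0],
    [0,0,0,0.26,0,0,0],
    [0,0,0,0.26,0,0,0],
    [0,0,0,0.26,0,0,0],
    [0,0,0,0.26,0,0,0],
    [0,0,0,0.26,0,0,0],
    [0,0,0,0.26,0,0.05,0],
    [0,0,0,0.26,0,0.15,0],
    [0,0,0,0.26,0,0.15,0],
    [0,0,0,0.26,0,0.15,0],
  ],
)

```text
time: 3.43
tool_pos: [0.4444, 0.3628, 0.2561]
ee_rot: [2.183, 2.259, -0.001]
ft_force: [0.7, 0.5, 0.0]
gripper_width: 0.0856
grip_force: 0.0
```

servo_tool(
  plan=[
    [0,0,0,0,0,0,0],
    [0,0,0,0,0,0,0],
    [0,0,0,0,0,0,0],
  ],
)

```text
time: 3.68
tool_pos: [0.4447, 0.3605, 0.2569]
ee_rot: [2.183, 2.258, -0.002]
ft_force: [0.8, -1.1, -0.2]
gripper_width: 0.0849
grip_force: 0.0
```

```bash
python3 - <<'E'
from h import *; import pickle
from station import observe, viewer
s=observe(); c=viewer.camera("wrist"); cv2.imwrite("pics/w1.png",c["img"]); pickle.dump((s,c),open("w1.pkl","wb"))
print(c["intrinsics"],c["world_to_cam"],np.unique(c["z_map"]>0))
Rt=Rtool([0,0,-1],az(2))
print(s["tool_pos"],delta(s,[.443,.3745,.06],Rt))
E
```

```text
[[309.70691629   0.         317.18908489]
 [  0.         309.70691629 199.60562754]
 [  0.           0.           1.        ]] [[ 9.99396157e-01  3.47401946e-02 -6.62866748e-04 -4.57245458e-01]
 [ 3.36264562e-02 -9.62199679e-01  2.70261056e-01  2.89143667e-01]
 [ 8.75111149e-03 -2.70120151e-01 -9.62786852e-01  4.96133302e-01]
 [ 0.00000000e+00  0.00000000e+00  0.00000000e+00  1.00000000e+00]] [False  True]
[0.44470407 0.36045829 0.25690231] (array([-0.0004,  0.001 , -0.0005]), array([ 0.094 , -0.0081,  1.3127]))
```

View pics/w1.png

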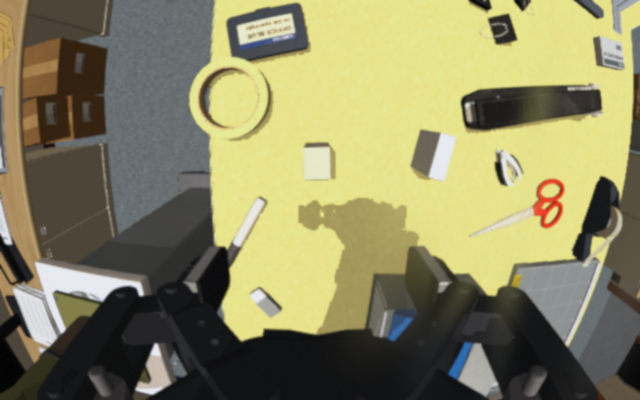

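Wrist view: the chunky box's top is at (317,161) between the open fingers, the flat box is at (433,155), and the gauge's blue edge shows at the bottom right (400,325). I'll measure both box tops from here.

```bash
cat >> h.py <<'E'
def fcloud(c):
    K=c["intrinsics"];T=c["world_to_cam"];z=c["z_map"];v,u=np.mgrid[:z.shape[0],:z.shape[1]]
    a=(u-K[0,2])/K[0,0];b=(v-K[1,2])/K[1,1];r=np.hypot(a,b)+1e-9;t=np.where(r<1.5,np.tan(np.minimum(r,1.5)),0)
    return (np.stack([a/r*t*z,b/r*t*z,z],-1)-T[:3,3])@T[:3,:3]
E
python3 - <<'E'
from h import *; import pickle
s,c=pickle.load(open("w1.pkl","rb")); W=fcloud(c); z=c["z_map"]>0
for nm,x,y,h in(("chunky",.443,.3745,.062),("flat",.5824,.391,.075)):
    m=z&(np.hypot(W[...,0]-x,W[...,1]-y)<.045)
    t=W[m&(W[...,2]>h-.006)]; print(nm,m.sum(),len(t),np.percentile(W[m][:,2],[1,50,99]),rect(t),t.mean(0).round(4))
E
```

```text
chunky 26763 23952 [-0.00112865  0.34279741  0.36049457] (array([443. , 374.1]), array([89.8, 38.2]), 3.8) [0.4421 0.3739 0.332 ]
flat 3393 812 [-0.00180273  0.00126308  0.07616744] (array([582.8, 390.9]), array([54. , 22.3]), 79.9) [0.5822 0.3915 0.0746]
```

servo_tool(
  plan=[
    [0,0,0,0.092,-0.01,0,0],
    [0,0,0,0,0,0.2,0],
    [0,0,0,0,0,0.25,0],
    [0,0,0,0,0,0.25,0],
    [0,0,0,0,0,0.25,0],
    [0,0,0,0,0,0.25,0],
    [0,0,0,0,0,0.2,0],
    [0,0,0,0,0,0.11,0],
    [0,0,0,0,0,0,0],
    [0,0,0,0,0,0,0],
  ],
)

```text
time: 4.57
tool_pos: [0.4431, 0.3751, 0.031]
ee_rot: [2.184, 2.258, 0.0]
ft_force: [0.2, -0.1, 0.6]
gripper_width: 0.0852
grip_force: 0.0
```

servo_tool(
  plan=[
    [0,0,0,0,0,0,0.5],
    [0,0,0,0,0,0,0.7],
    [0,0,0,0,0,0,0.8],
    [0,0,0,0,0,0,0.9],
    [0,0,0,0,0,0,1],
    [0,0,0,0,0,0,1],
    [0,0,0,0,0,0,1],
    [0,0,0,0,0,0,1],
  ],
)

```text
time: 5.23
tool_pos: [0.4433, 0.3754, 0.0319]
ee_rot: [2.183, 2.259, 0.002]
ft_force: [0.1, -0.4, 5.2]
gripper_width: 0.03
grip_force: 39.6
```

servo_tool(
  plan=[
    [0,0,0,0,0,-0.1,1],
    [0,0,0,0,0,-0.2,1],
    [0,0,0,0,0,-0.25,1],
    [0,0,0,0,0,-0.25,1],
    [0,0,0,0,0,-0.25,1],
    [0,0,0,0,0,-0.25,1],
    [0,0,0,0,0,-0.25,1],
    [0,0,0,0,0,-0.2,1],
    [0,0,0,0,0,-0.15,1],
    [0,0,0,0,0,-0.1,1],
  ],
)

```text
time: 6.07
tool_pos: [0.4429, 0.3754, 0.3338]
ee_rot: [2.183, 2.259, 0.005]
ft_force: [-0.4, 0.3, -2.5]
gripper_width: 0.03
grip_force: 40.0
```

servo_tool(
  plan=[
    [0,0,0,-0.153,0.05,0,1],
    [0,0,0,-0.2,0.06,0,1],
    [0,0,0,-0.2,0.07,0,1],
    [0,0,0,-0.2,0.07,0,1],
    [0,0,0,-0.2,0.07,0,1],
    [0,0,0,-0.2,0.07,0,1],
    [0,0,0,-0.2,0.07,0,1],
    [0,0,0,-0.18,0.05,0,1],
    [0,0,0,0,0,0,1],
  ],
)

```text
time: 6.82
tool_pos: [0.5291, 0.139, 0.3297]
ee_rot: [2.192, 2.244, -0.009]
ft_force: [-0.2, -0.9, -2.3]
gripper_width: 0.03
grip_force: 40.1
```

```bash
python3 - <<'E'
from h import *; import pickle
from station import observe, viewer
s=observe(); c=viewer.camera("wrist"); cv2.imwrite("pics/w2.png",c["img"]); pickle.dump((s,c),open("w2.pkl","wb"))
print(s["tool_pos"],s["grip_force"])
Y=R.from_euler('z',-1.4,degrees=True); n=Y.apply([-.5,0,.866])
print(delta(s,np.array([.587,.147,.130])+.12*n,Rtool(-n,Y.apply([.866,0,.5]))))
W=fcloud(c); hsv=cv2.cvtColor(c["img"],cv2.COLOR_BGR2HSV)
B=((hsv[...,0]>95)&(hsv[...,0]<125)&(hsv[...,1]>120)&(abs(W[...,0]-.58)<.1)&(abs(W[...,1]-.145)<.09)&(W[...,2]>.07)&(W[...,2]<.17)).astype(np.uint8)
print(B.sum(),np.argwhere(B).min(0),np.argwhere(B).max(0))
p=W[cv2.erode(B,np.ones((5,5)))>0]
for _ in range(4):
    m=p.mean(0);vt=np.linalg.svd(p-m,full_matrices=False)[2];nn=vt[2]*np.sign(vt[2,2]);p=p[abs((p-m)@nn)<.005]
print(m,nn,np.degrees(np.arctan2(-nn[1],-nn[0])))
E
```

```text
[0.52909048 0.13902996 0.3297414 ] 40.1246452331543
(array([-0.3336, -0.0035,  0.0308]), array([ 0.0626, -0.3327,  0.5455]))
7173 [115 324] [224 413]
[0.5851789  0.15123864 0.12834855] [-0.50090751  0.01064958  0.8654353 ] -1.217957140080147
```

View pics/w2.png

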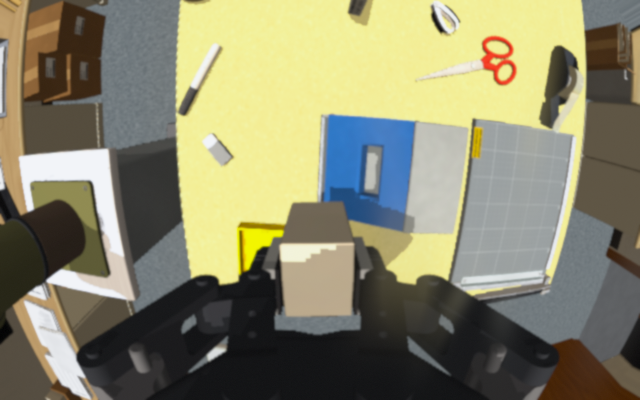

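The slot is fully visible at (372,170) and the chunky box is held at (317,250). I'll measure the hole from this view.

```bash
cat > hole.py <<'E'
from h import *
def hole(c,yaw=-1.3,m=np.array([.587,.147,.130])):
    Y=R.from_euler('z',yaw,degrees=True);n=Y.apply([-.5,0,.866]);xs=Y.apply([.866,0,.5]);ys=Y.apply([0,1,0])
    K=c["intrinsics"];T=c["world_to_cam"];o=-T[:3,:3].T@T[:3,3]
    v,u=np.mgrid[:400,:640];a=(u-K[0,2])/K[0,0];b=(v-K[1,2])/K[1,1];t=np.hypot(a,b)+1e-9;k=np.sin(t)/t
    d=np.stack([a*k,b*k,np.cos(t)],-1)@T[:3,:3]
    P=o+d*(((m-o)@n)/(d@n))[...,None]; q=np.stack([(P-m)@xs,(P-m)@ys],-1)*1000
    hsv=cv2.cvtColor(c["img"],cv2.COLOR_BGR2HSV)
    B=((hsv[...,0]>95)&(hsv[...,0]<125)&(hsv[...,1]>120)).astype(np.uint8)
    out=[]
    cs,hi=cv2.findContours(B,cv2.RETR_CCOMP,cv2.CHAIN_APPROX_NONE)
    for ct,h in zip(cs,hi[0]):
        if len(ct)<30 : continue
        qq=q[ct[:,0,1],ct[:,0,0]]
        if np.abs(np.median(qq,0)).max()>60: continue
        (cc,s,an)=cv2.minAreaRect(np.float32(qq)); print("hole" if h[3]>=0 else "outer",np.round(cc,1),np.round(s,1),round(an,1),qq.min(0).round(1),qq.max(0).round(1))
E
python3 - <<'E'
from hole import *; import pickle
s,c=pickle.load(open("w2.pkl","rb")); hole(c)
E
```

```text
outer [-4.5 -2.5] [121.1 103.5] 89.9 [-56.3 -63.1] [47.3 57.9]
hole [ 5.  -0.5] [21.8 58.9] 0.0 [ -5.9 -30. ] [15.9 28.9]
```

servo_tool(
  plan=[
    [-0.067,0,0.006,0,0,0,1],
    [-0.067,0,0.006,0,0,0,1],
    [-0.067,0,0.006,0,0,0,1],
    [-0.067,0,0.006,0,0,0,1],
    [-0.066,0,0.006,0,0,0,1],
    [0,0,0,0.055,-0.17,0.14,1],
    [0,0,0,0,-0.17,0.14,1],
    [0,0,0,0,0,0,1],
    [0,0,0,0,0,0,1],
  ],
)

```text
time: 7.62
tool_pos: [0.5114, 0.1533, 0.2852]
ee_rot: [1.957, 1.934, 0.486]
ft_force: [0.1, -0.6, -1.5]
gripper_width: 0.0302
grip_force: 40.5
```

```bash
python3 - <<'E'
from hole import *; import pickle
from station import observe, viewer
s=observe(); c=viewer.camera("wrist"); cv2.imwrite("pics/w3.png",c["img"]); pickle.dump((s,c),open("w3.pkl","wb"))
print(s["tool_pos"],s["ft_force"]); print(-c["world_to_cam"][:3,:3].T@c["world_to_cam"][:3,3])
Y=R.from_euler('z',-1.3,degrees=True); n=Y.apply([-.5,0,.866])
print(delta(s,np.array([.587,.146,.130])+.033*n,Rtool(-n,Y.apply([.866,0,.5]))))
hole(c)
E
```

```text
[0.51142392 0.15332189 0.28519618] [ 0.11743331 -0.63950964 -1.45474426]
[0.44525602 0.22155725 0.41076523]
(array([-0.0202, -0.0037,  0.006 ]), array([-0.0374, -0.0801,  0.9284]))
outer [-3.8 -1.2] [103.6 122.4] 0.0 [-55.7 -62.4] [48. 60.]
```

View pics/w3.png

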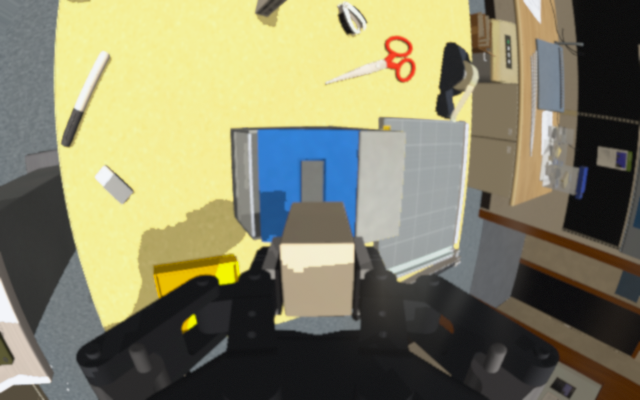

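The slot shows at columns of about 300–323 and rows 160–200, with its lower end hidden behind the held box. I'll measure its x extent on the visible rows.

```bash
cat >> hole.py <<'E'
def strip(c,yaw=-1.3,m=np.array([.587,.146,.130]),rows=(165,175,185,195),um=312):
    Y=R.from_euler('z',yaw,degrees=True);n=Y.apply([-.5,0,.866]);xs=Y.apply([.866,0,.5]);ys=Y.apply([0,1,0])
    K=c["intrinsics"];T=c["world_to_cam"];o=-T[:3,:3].T@T[:3,3]
    v,u=np.mgrid[:400,:640];a=(u-K[0,2])/K[0,0];b=(v-K[1,2])/K[1,1];t=np.hypot(a,b)+1e-9;k=np.sin(t)/t
    d=np.stack([a*k,b*k,np.cos(t)],-1)@T[:3,:3]
    P=o+d*(((m-o)@n)/(d@n))[...,None]; q=np.stack([(P-m)@xs,(P-m)@ys],-1)*1000
    hsv=cv2.cvtColor(c["img"],cv2.COLOR_BGR2HSV); B=(hsv[...,0]>95)&(hsv[...,0]<125)&(hsv[...,1]>120)
    for r in rows:
        l=um
        while not B[r,l]: l-=1
        h=um
        while not B[r,h]: h+=1
        print(r,l,h,q[r,l].round(1),q[r,h].round(1))
    col=np.arange(120,200)[~B[120:200,um]]; r=col[col>130].min(); print("slot far end",r,q[r,um].round(1))
    return P,q,B
E
python3 - <<'E'
from hole import *; import pickle
s,c=pickle.load(open("w3.pkl","rb")); P,q,B=strip(c)
hsv=cv2.cvtColor(c["img"],cv2.COLOR_BGR2HSV)
print(hsv[180,290:335].tolist()[::2]); 
E
```

```text
165 300 324 [-11.   23.2] [13.7 23.5]
175 300 324 [-11.   12.7] [13.9 13.1]
185 300 324 [-11.   2.] [14.   2.5]
195 300 323 [-11.   -8.7] [13.2 -8.3]
slot far end 160 [ 1.4 28.5]
[[106, 192, 207], [106, 192, 209], [106, 192, 208], [106, 193, 206], [106, 192, 194], [107, 164, 151], [105, 13, 118], [30, 12, 125], [26, 14, 125], [30, 12, 124], [36, 10, 124], [30, 10, 124], [30, 10, 125], [36, 10, 126], [35, 12, 126], [36, 10, 126], [106, 39, 124], [107, 158, 137], [105, 195, 186], [106, 193, 207], [106, 192, 208], [106, 192, 210], [106, 192, 211]]
```

servo_tool(
  plan=[
    [-0.02,-0.004,0.006,-0.03,-0.06,0.1,1],
    [0,0,0,0,0,0.2,1],
    [0,0,0,0,0,0.2,1],
    [0,0,0,0,0,0.2,1],
    [0,0,0,0,0,0.1,1],
    [0,0,0,0,0,0,1],
    [0,0,0,0,0,0,1],
  ],
)

```text
time: 8.25
tool_pos: [0.5645, 0.1472, 0.1895]
ee_rot: [1.954, 1.904, 0.502]
ft_force: [0.1, 0.6, -2.1]
gripper_width: 0.0296
grip_force: 40.4
```

```bash
python3 - <<'E'
from h import *
from station import observe
s=observe(); Y=R.from_euler('z',-1.3,degrees=True); n=Y.apply([-.5,0,.866])
print(s["tool_pos"],s["ft_force"],delta(s,np.array([.588,.146,.1305])+.033*n,Rtool(-n,Y.apply([.866,0,.5]))))
E
```

```text
[0.56451532 0.14721215 0.18947838] [ 0.05895415  0.58539526 -2.09608991] (array([-0.005 ,  0.001 , -0.0018]), array([-0.0045, -0.0609,  0.1989]))
```

servo_tool(
  plan=[
    [-0.005,0,0,0,-0.03,0.04,1],
    [0,0,0,0,-0.03,0.04,1],
    [0,0,0,0,0,0.04,1],
    [0,0,0,0,0,0.02,1],
    [0,0,0,0,0,0,1],
    [0,0,0,0,0,0,1],
  ],
)

```text
time: 8.75
tool_pos: [0.5665, 0.1476, 0.1672]
ee_rot: [1.947, 1.901, 0.509]
ft_force: [1.1, 0.1, -1.8]
gripper_width: 0.0298
grip_force: 40.5
```

servo_tool(
  plan=[
    [0,0,0,0,0,0.02,1],
    [0,0,0,0,0,0.015,1],
    [0,0,0,0,0,0.015,1],
    [0,0,0,0,0,0,1],
  ],
)

```text
time: 9.08
tool_pos: [0.5698, 0.1474, 0.1595]
ee_rot: [1.947, 1.902, 0.507]
ft_force: [-0.4, 0.2, -3.5]
gripper_width: 0.0302
grip_force: 40.5
```

```bash
python3 - <<'E'
from h import *
from station import observe
s=observe(); Y=R.from_euler('z',-1.3,degrees=True); n=Y.apply([-.5,0,.866])
print(s["tool_pos"],s["ft_force"],delta(s,np.array([.588,.146,.1305])+.033*n,Rtool(-n,Y.apply([.866,0,.5]))))
E
```

```text
[0.56982825 0.14735365 0.15948081] [-0.44279101  0.18181959 -3.53817471] (array([-0.0006,  0.0011, -0.0003]), array([-0.0063,  0.0085,  0.008 ]))
```

servo_tool(
  plan=[
    [0,0,0,-0.005,0.006,0.008,1],
    [0,0,0,0,0,0.008,1],
    [0,0,0,0,0,0,1],
    [0,0,0,0,0,0,1],
  ],
)

```text
time: 9.42
tool_pos: [0.5716, 0.1466, 0.1581]
ee_rot: [1.947, 1.902, 0.508]
ft_force: [0.3, -0.9, -1.6]
gripper_width: 0.0302
grip_force: 40.5
```

servo_tool(
  plan=[
    [0,0,0,0,0,0.01,1],
    [0,0,0,0,0,0,1],
    [0,0,0,0,0,0,1],
  ],
)

```text
time: 9.67
tool_pos: [0.5718, 0.1467, 0.1578]
ee_rot: [1.946, 1.902, 0.509]
ft_force: [-6.5, -0.4, 9.2]
gripper_width: 0.0301
grip_force: 42.0
```

servo_tool(
  plan=[
    [0,0,0,0,0,0,1],
    [0,0,0,0,0,0,1],
    [0,0,0,0,0,0,1],
    [0,0,0,0,0,-0.05,1],
    [0,0,0,0,0,-0.2,1],
    [0,0,0,0,0,-0.25,1],
    [0,0,0,0,0,-0.25,1],
    [0,0,0,0,0,-0.25,1],
    [0,0,0,0,0,-0.1,1],
    [0,0,0,0,0,0,1],
  ],
)

```text
time: 10.5
tool_pos: [0.4975, 0.1485, 0.2896]
ee_rot: [1.943, 1.899, 0.509]
ft_force: [0.6, -0.7, -2.2]
gripper_width: 0.0306
grip_force: 40.7
```

```bash
python3 - <<'E'
from h import *
from station import observe
s=observe(); Rt=Rtool([0,0,-1],az(-1.5)); 
print(s["tool_pos"],delta(s,[.461,-.028,.15],Rt),delta(s,[.461,-.028,.15]), s["joints"])
E
```

```text
[0.4974999  0.14852582 0.28958723] (array([0.3357, 0.0016, 0.0021]), array([-1.1828, -0.2124,  0.9306])) (array([0., 0., 0.]), array([-1.1793, -0.6564,  0.699 ])) [-0.49776182  0.34411808 -0.08785756  2.27748427  1.3572388   0.32666172
 -1.86887123]
```

servo_tool(
  plan=[
    [0.067,0,0,0,0,0,1],
    [0.067,0,0,0,0,0,1],
    [0.067,0,0,0,0,0,1],
    [0.067,0,0,0,0,0,1],
    [0.067,0,0,-0.1,-0.02,0,1],
    [0,0,0,-0.2,-0.04,0,1],
    [0,0,0,-0.22,-0.04,0,1],
    [0,0,0,-0.22,-0.04,0,1],
    [0,0,0,-0.22,-0.04,0.05,1],
    [0,0,0,-0.22,-0.03,0.1,1],
  ],
)

```text
time: 11.33
tool_pos: [0.4726, -0.04, 0.2635]
ee_rot: [2.122, 2.035, 0.2]
ft_force: [0.1, -0.2, -2.0]
gripper_width: 0.03
grip_force: 40.7
```

servo_tool(
  plan=[
    [0,0,0,0,0,0.15,1],
    [0,0,0,0,0,0.2,1],
    [0,0,0,0,0,0.2,1],
    [0,0,0,0,0,0.15,1],
    [0,0,0,0,0,0.05,1],
    [0,0,0,0,0,0,1],
    [0,0,0,0,0,0,1],
  ],
)

```text
time: 11.92
tool_pos: [0.498, -0.043, 0.153]
ee_rot: [2.123, 2.039, 0.197]
ft_force: [-0.4, -0.3, -0.8]
gripper_width: 0.0301
grip_force: 40.6
```

```bash
python3 - <<'E'
from h import *
from station import observe
s=observe(); Rt=Rtool([0,0,-1],az(-1.5)); 
print(s["tool_pos"],delta(s,[.461,-.028,.038],Rt))
E
```

```text
[ 0.49803856 -0.04298883  0.15300151] (array([ 0.1465,  0.0245, -0.0092]), array([ 0.0934, -0.2495,  0.7667]))
```

servo_tool(
  plan=[
    [0.037,0.006,-0.002,0,0,0,1],
    [0.037,0.006,-0.002,0,0,0,1],
    [0.036,0.006,-0.002,0,0,0,1],
    [0.036,0.006,-0.002,0,0,0,1],
    [0,0,0,0.09,-0.12,0,1],
    [0,0,0,0,-0.13,0,1],
    [0,0,0,0,0,0.15,1],
    [0,0,0,0,0,0.15,1],
    [0,0,0,0,0,0,1],
    [0,0,0,0,0,0,1],
  ],
)

```text
time: 12.75
tool_pos: [0.462, -0.029, 0.108]
ee_rot: [2.245, 2.18, 0.011]
ft_force: [-0.3, 0.3, -1.9]
gripper_width: 0.03
grip_force: 40.6
```

```bash
python3 - <<'E'
from h import *
from station import observe
s=observe(); Rt=Rtool([0,0,-1],az(-1.5)); 
print(s["tool_pos"],delta(s,[.461,-.028,.038],Rt))
E
```

```text
[ 0.46197543 -0.02904009  0.10803591] (array([ 0.0085,  0.002 , -0.002 ]), array([ 0.0068, -0.0067,  0.4669]))
```

servo_tool(
  plan=[
    [0.008,0.002,0,0,0,0.12,1],
    [0,0,0,0,0,0.15,1],
    [0,0,0,0,0,0.12,1],
    [0,0,0,0,0,0.06,1],
    [0,0,0,0,0,0.01,1],
    [0,0,0,0,0,0.01,1],
    [0,0,0,0,0,0,1],
    [0,0,0,0,0,0,1],
  ],
)

```text
time: 13.42
tool_pos: [0.4633, -0.0287, 0.0382]
ee_rot: [2.253, 2.187, 0.005]
ft_force: [-0.1, -0.0, -1.8]
gripper_width: 0.0299
grip_force: 40.7
```

servo_tool(
  plan=[
    [0,0,0,0,0,0.008,1],
    [0,0,0,0,0,0.006,1],
    [0,0,0,0,0,0,1],
    [0,0,0,0,0,0,1],
  ],
)

```text
time: 13.75
tool_pos: [0.463, -0.0288, 0.0358]
ee_rot: [2.252, 2.187, 0.004]
ft_force: [0.3, 0.0, 4.6]
gripper_width: 0.0299
grip_force: 41.5
```

Contact with the tray floor. Releasing partway, then rising.

servo_tool(
  plan=[
    [0,0,0,0,0,0,0.55],
    [0,0,0,0,0,0,0.4],
    [0,0,0,0,0,0,0.4],
    [0,0,0,0,0,0,0.4],
    [0,0,0,0,0,0,0.4],
    [0,0,0,0,0,0,0.4],
    [0,0,0,0,0,0,0.4],
  ],
)

```text
time: 14.33
tool_pos: [0.4624, -0.0287, 0.035]
ee_rot: [2.253, 2.188, 0.002]
ft_force: [-0.2, -0.3, 0.7]
gripper_width: 0.0513
grip_force: 0.0
```

servo_tool(
  plan=[
    [0,0,0,0,0,-0.05,0.4],
    [0,0,0,0,0,-0.1,0.4],
    [0,0,0,0,0,-0.2,0.4],
    [0,0,0,0,0,-0.25,0.3],
    [0,0,0,0,0,-0.25,0],
    [0,0,0,0,0,-0.25,0],
    [0,0,0,0,0,-0.25,0],
    [0,0,0,0,0,-0.25,0],
    [0,0,0,0,0,-0.25,0],
    [0,0,0,0,0,-0.1,0],
  ],
)

```text
time: 15.17
tool_pos: [0.4637, -0.0282, 0.3321]
ee_rot: [2.25, 2.185, 0.01]
ft_force: [1.3, 0.9, -0.2]
gripper_width: 0.0856
grip_force: 0.0
```

```bash
python3 - <<'E'
from h import *
from station import observe,viewer
c=viewer.camera("scene");W=cloud(c); t=W[(c["z_map"]>0)&(abs(W[...,0]-.461)<.05)&(abs(W[...,1]+.028)<.05)&(W[...,2]>.05)&(W[...,2]<.1)]
print("chunky",len(t),t.max(0),rect(t[t[:,2]>.06]))
s=observe(); Rt=Rtool([0,0,-1],az(-11.5)); print(s["tool_pos"],s["gripper_width"],delta(s,[.5825,.391,.25],Rt),s["joints"])
E
```

```text
chunky 252 [ 0.47851446 -0.0088727   0.07199473] (array([462.9, -28.3]), array([37.8, 30.8]), 88.1)
[ 0.46459722 -0.02818587  0.33293016] 0.08522297725522049 (array([ 0.0069, -0.0009,  0.109 ]), array([2.8952, 0.2131, 0.5529])) [ 0.46854716  0.40911928 -0.73877656  1.87023241  0.3320324   0.97632224
 -0.44488681]
```

servo_tool(
  plan=[
    [0.007,0,0.055,0.1,0,0,0],
    [0,0,0.054,0.2,0,0,0],
    [0,0,0,0.25,0.02,0,0],
    [0,0,0,0.25,0.02,0,0],
    [0,0,0,0.25,0.02,0,0],
    [0,0,0,0.25,0.02,0,0],
    [0,0,0,0.25,0.03,0,0],
    [0,0,0,0.25,0.03,0,0],
    [0,0,0,0.25,0.03,0,0],
    [0,0,0,0.25,0.03,0,0],
  ],
)

```text
time: 16.05
tool_pos: [0.5549, 0.3052, 0.3259]
ee_rot: [-2.427, -1.984, 0.014]
ft_force: [1.6, -0.2, 0.2]
gripper_width: 0.0855
grip_force: 0.0
```

servo_tool(
  plan=[
    [0,0,0,0.23,0.0,0,0],
    [0,0,0,0.2,0.0,0.1,0],
    [0,0,0,0.15,0.0,0.15,0],
    [0,0,0,0,0,0.2,0],
    [0,0,0,0,0,0,0],
    [0,0,0,0,0,0,0],
  ],
)

```text
time: 16.55
tool_pos: [0.5708, 0.3877, 0.2572]
ee_rot: [-2.428, -1.985, 0.02]
ft_force: [0.8, 0.3, 1.2]
gripper_width: 0.0848
grip_force: 0.0
```

```bash
python3 - <<'E'
from h import *; import pickle
from station import observe,viewer
s=observe(); c=viewer.camera("wrist"); W=fcloud(c); z=c["z_map"]>0
m=z&(np.hypot(W[...,0]-.5825,W[...,1]-.391)<.045)&(W[...,2]<.1)
t=W[m&(W[...,2]>.068)]; print(len(t),rect(t),t[:,2].max())
Rt=Rtool([0,0,-1],az(-11.5)); print(s["tool_pos"],delta(s,[.5825,.391,.044],Rt))
E
```

```text
919 (array([584.4, 391.7]), array([51.2, 20.3]), 78.7) 0.07724369451410415
[0.57079624 0.38766938 0.25720692] (array([-0.0079,  0.0038,  0.0005]), array([0.0373, 0.072 , 1.4214]))
```

servo_tool(
  plan=[
    [-0.008,0.004,0,0.04,0.075,0,0],
    [0,0,0,0,0,0.2,0],
    [0,0,0,0,0,0.25,0],
    [0,0,0,0,0,0.25,0],
    [0,0,0,0,0,0.25,0],
    [0,0,0,0,0,0.2,0],
    [0,0,0,0,0,0.1,0],
    [0,0,0,0,0,0,0],
    [0,0,0,0,0,0,0],
  ],
)

```text
time: 17.35
tool_pos: [0.5859, 0.3942, 0.0737]
ee_rot: [-2.433, -1.986, -0.014]
ft_force: [-0.1, 0.3, 0.2]
gripper_width: 0.0854
grip_force: 0.0
```

```bash
python3 - <<'E'
from h import *
from station import observe
s=observe(); Rt=Rtool([0,0,-1],az(-11.4)); print(s["tool_pos"],delta(s,[.583,.391,.044],Rt))
E
```

```text
[0.58593532 0.3941523  0.07374249] (array([ 0.0029, -0.0047, -0.0017]), array([-0.0245, -0.015 ,  0.1983]))
```

servo_tool(
  plan=[
    [0.003,-0.004,0,-0.024,-0.015,0,0],
    [0,0,0,0,0,0.1,0],
    [0,0,0,0,0,0.09,0],
    [0,0,0,0,0,0,0],
    [0,0,0,0,0,0,0.5],
    [0,0,0,0,0,0,0.65],
    [0,0,0,0,0,0,0.75],
    [0,0,0,0,0,0,0.8],
    [0,0,0,0,0,0,0.9],
    [0,0,0,0,0,0,1],
  ],
  newtons=30,
)

```text
time: 18.18
tool_pos: [0.5819, 0.391, 0.0438]
ee_rot: [-2.432, -1.988, 0.001]
ft_force: [0.4, 0.1, 1.0]
gripper_width: 0.0198
grip_force: 37.1
```

servo_tool(
  plan=[
    [0,0,0,0,0,0,1],
    [0,0,0,0,0,0,1],
    [0,0,0,0,0,0,1],
  ],
)

```text
time: 18.43
tool_pos: [0.5819, 0.391, 0.0438]
ee_rot: [-2.432, -1.987, 0.002]
ft_force: [0.9, -0.0, 2.7]
gripper_width: 0.0197
grip_force: 37.3
```

servo_tool(
  plan=[
    [0,0,0,0,0,-0.1,1],
    [0,0,0,0,0,-0.2,1],
    [0,0,0,0,0,-0.25,1],
    [0,0,0,0,0,-0.25,1],
    [0,0,0,0,0,-0.25,1],
    [0,0,0,0,0,-0.25,1],
    [0,0,0,0,0,-0.25,1],
    [0,0,0,0,0,-0.25,1],
    [0,0,-0.056,0,0,-0.2,1],
    [0,0,-0.056,0,0,-0.1,1],
  ],
)

```text
time: 19.27
tool_pos: [0.5826, 0.3921, 0.3648]
ee_rot: [-2.243, -2.198, -0.01]
ft_force: [-0.0, 1.3, -0.1]
gripper_width: 0.0198
grip_force: 37.0
```

servo_tool(
  plan=[
    [0,0,0,-0.1,-0.05,0,1],
    [0,0,0,-0.2,-0.07,0,1],
    [0,0,0,-0.22,-0.07,0,1],
    [0,0,0,-0.22,-0.07,0,1],
    [0,0,0,-0.22,-0.07,0,1],
    [0,0,0,-0.22,-0.07,0,1],
    [0,0,0,-0.22,-0.07,0,1],
    [0,0,0,-0.15,-0.07,0,1],
    [0,0,0,-0.08,-0.02,0,1],
    [0,0,0,0,0,0,1],
  ],
)

```text
time: 20.1
tool_pos: [0.4914, 0.1446, 0.3593]
ee_rot: [2.252, 2.188, -0.007]
ft_force: [0.9, -0.5, -0.6]
gripper_width: 0.0199
grip_force: 36.9
```

```bash
cat > g.py <<'E'
from h import *
from station import observe
import sys
s=observe(); Y=R.from_euler('z',-1.3,degrees=True); n=Y.apply([-.5,0,.866])
print(s["tool_pos"],s["ft_force"],s["grip_force"],*delta(s,np.array([.588,.146,.1305])+float(sys.argv[1])*n,Rtool(-n,Y.apply([.866,0,.5]))))
E
python3 g.py .14
```

```text
[0.49144339 0.14457714 0.35932211] [ 0.89113587 -0.47944824 -0.59486746] 36.933462023735046 [-0.3345  0.0035 -0.0031] [ 0.0241 -0.2056  0.7095]
```

servo_tool(
  plan=[
    [-0.056,0,0,0,0,0,1],
    [-0.056,0,0,0,0,0,1],
    [-0.056,0,0,0,0,0,1],
    [-0.056,0,0,0,0,0,1],
    [-0.056,0,0,0,0,0,1],
    [-0.055,0.003,-0.003,0,0,0,1],
    [0,0,0,0.024,-0.1,0.15,1],
    [0,0,0,0,-0.1,0.2,1],
    [0,0,0,0,0,0,1],
    [0,0,0,0,0,0,1],
  ],
)

```text
time: 20.93
tool_pos: [0.4926, 0.1525, 0.3049]
ee_rot: [1.947, 1.912, 0.502]
ft_force: [0.4, 0.6, -0.7]
gripper_width: 0.0195
grip_force: 36.9
```

```bash
python3 g.py .14
```

```text
[0.49256226 0.15246755 0.30488122] [ 0.37260283  0.59344129 -0.69659072] 36.91464185714722 [-0.0051 -0.0004  0.003 ] [-0.0287 -0.0296  0.392 ]
```

servo_tool(
  plan=[
    [-0.005,0,0.003,-0.028,-0.03,0.15,1],
    [0,0,0,0,0,0.2,1],
    [0,0,0,0,0,0.2,1],
    [0,0,0,0,0,0.2,1],
    [0,0,0,0,0,0.1,1],
    [0,0,0,0,0,0,1],
    [0,0,0,0,0,0,1],
  ],
)

```text
time: 21.52
tool_pos: [0.5538, 0.146, 0.194]
ee_rot: [1.95, 1.897, 0.514]
ft_force: [-0.1, -0.8, -0.2]
gripper_width: 0.0199
grip_force: 36.9
```

```bash
python3 g.py .065
```

```text
[0.55381747 0.14596831 0.1939837 ] [-0.06201852 -0.84737202 -0.18218373] 36.94891154766083 [ 0.0018 -0.0001 -0.0032] [ 0.0054 -0.0143  0.0471]
```

servo_tool(
  plan=[
    [0.001,0,-0.003,0.005,-0.014,0.02,1],
    [0,0,0,0,0,0.02,1],
    [0,0,0,0,0,0,1],
    [0,0,0,0,0,0,1],
  ],
)

```text
time: 21.85
tool_pos: [0.554, 0.1468, 0.1877]
ee_rot: [1.944, 1.904, 0.511]
ft_force: [0.3, 0.1, -0.3]
gripper_width: 0.0198
grip_force: 36.9
```

```bash
python3 g.py .065; python3 - <<'E'
from station import viewer
import cv2,pickle
d={}
for n in("wrist","scene","top"): d[n]=viewer.camera(n)
pickle.dump(d,open("d4.pkl","wb"))
a=cv2.resize(d["wrist"]["img"][110:330,210:430],(440,440)); b=cv2.resize(d["scene"]["img"][110:220,240:340],(400,440),interpolation=cv2.INTER_NEAREST)[:, :360]
cv2.imwrite("pics/m4.png",cv2.hconcat([a,b]))
E
```

```text
[0.55397788 0.14675851 0.1876968 ] [ 0.32424706  0.0797313  -0.34364801] 36.94890260696411 [ 0.0008 -0.0003  0.0011] [0.0001 0.0058 0.0103]
```

View pics/m4.png

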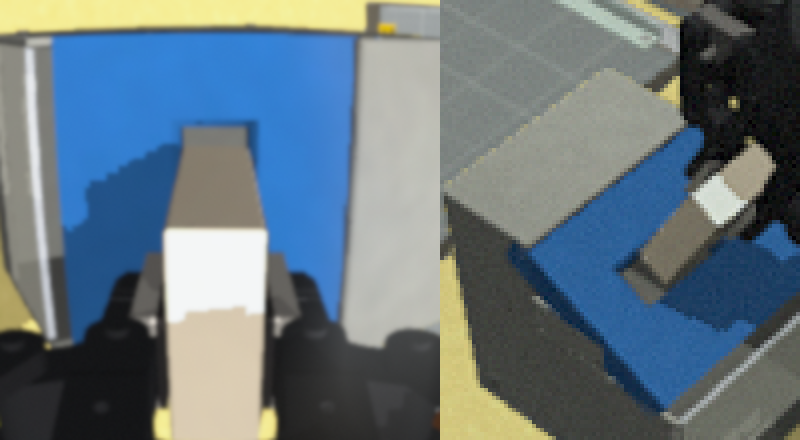

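Left: the slot's free end is at crop (183–258, 125), and the box's lower end is at (183–253, 145), well centred across. I'll check the lengthwise position by ray casting.

```bash
python3 - <<'E'
from hole import *; import pickle
c=pickle.load(open("d4.pkl","rb"))["wrist"]
Y=R.from_euler('z',-1.3,degrees=True);n=Y.apply([-.5,0,.866]);xs=Y.apply([.866,0,.5]);ys=Y.apply([0,1,0])
m=np.array([.588,.146,.1305]);T=c["world_to_cam"];K=c["intrinsics"];o=-T[:3,:3].T@T[:3,3]
def cast(u,v,h):
    a=(u-K[0,2])/K[0,0];b=(v-K[1,2])/K[1,1];t=np.hypot(a,b);k=np.sin(t)/t
    d=T[:3,:3].T@[a*k,b*k,np.cos(t)]; P=o+d*(((m+n*h-o)@n)/(d@n)); return ((P-m)@xs*1000).round(1),((P-m)@ys*1000).round(1)
g=c["img"].astype(int)
for u in(305,316,328): print(u,[tuple(g[v,u]) for v in range(166,188,1)][::2])
for uu,vv in((183,125),(258,125)): print("slot",cast(210+uu/2,110+vv/2,0))
for uu,vv in((183,146),(253,146)): print("box",cast(210+uu/2,110+vv/2,.022))
E
```

```text
305 [(np.int64(209), np.int64(126), np.int64(52)), (np.int64(206), np.int64(125), np.int64(51)), (np.int64(192), np.int64(116), np.int64(48)), (np.int64(175), np.int64(113), np.int64(64)), (np.int64(133), np.int64(121), np.int64(110)), (np.int64(117), np.int64(122), np.int64(122)), (np.int64(116), np.int64(122), np.int64(122)), (np.int64(117), np.int64(123), np.int64(122)), (np.int64(116), np.int64(123), np.int64(126)), (np.int64(110), np.int64(123), np.int64(132)), (np.int64(109), np.int64(124), np.int64(133))]
316 [(np.int64(206), np.int64(126), np.int64(49)), (np.int64(202), np.int64(123), np.int64(49)), (np.int64(180), np.int64(109), np.int64(44)), (np.int64(159), np.int64(105), np.int64(63)), (np.int64(129), np.int64(120), np.int64(112)), (np.int64(119), np.int64(124), np.int64(124)), (np.int64(118), np.int64(123), np.int64(123)), (np.int64(118), np.int64(122), np.int64(123)), (np.int64(115), np.int64(123), np.int64(126)), (np.int64(110), np.int64(125), np.int64(133)), (np.int64(109), np.int64(125), np.int64(133))]
328 [(np.int64(213), np.int64(129), np.int64(52)), (np.int64(207), np.int64(125), np.int64(50)), (np.int64(174), np.int64(106), np.int64(42)), (np.int64(145), np.int64(97), np.int64(59)), (np.int64(123), np.int64(116), np.int64(109)), (np.int64(118), np.int64(123), np.int64(122)), (np.int64(119), np.int64(124), np.int64(123)), (np.int64(119), np.int64(125), np.int64(124)), (np.int64(118), np.int64(125), np.int64(127)), (np.int64(112), np.int64(125), np.int64(133)), (np.int64(111), np.int64(126), np.int64(135))]
slot (np.float64(-11.3), np.float64(28.7))
slot (np.float64(14.5), np.float64(28.8))
box (np.float64(-10.2), np.float64(26.2))
box (np.float64(11.4), np.float64(26.2))
```

servo_tool(
  plan=[
    [0,0,0,0,0.006,0.04,1],
    [0,0,0,0,0,0.05,1],
    [0,0,0,0,0,0.05,1],
    [0,0,0,0,0,0.02,1],
    [0,0,0,0,0,0.02,1],
    [0,0,0,0,0,0.02,1],
    [0,0,0,0,0,0,1],
    [0,0,0,0,0,0,1],
  ],
)

```text
time: 22.67
tool_pos: [0.5696, 0.1462, 0.1611]
ee_rot: [1.945, 1.905, 0.509]
ft_force: [0.3, 0.1, -1.3]
gripper_width: 0.0197
grip_force: 36.9
```

```bash
python3 g.py .02
```

```text
[0.56957976 0.14616755 0.16107279] [ 0.26010016  0.08528862 -1.34503925] 36.94830536842346 [-0.0002 -0.0001  0.001 ] [0.0017 0.0044 0.1046]
```

servo_tool(
  plan=[
    [0,0,0,0,0.003,0.03,1],
    [0,0,0,0,0,0.03,1],
    [0,0,0,0,0,0.03,1],
    [0,0,0,0,0,0.02,1],
    [0,0,0,0,0,0.02,1],
    [0,0,0,0,0,0,1],
    [0,0,0,0,0,0,1],
  ],
)

```text
time: 23.25
tool_pos: [0.5797, 0.1459, 0.1444]
ee_rot: [1.945, 1.904, 0.509]
ft_force: [-0.1, 0.3, -0.6]
gripper_width: 0.0202
grip_force: 36.9
```

```bash
python3 g.py .01
```

```text
[0.57970641 0.14589278 0.14435277] [-0.10115054  0.32334093 -0.59405295] 36.94861114025116 [-0.0003 -0.      0.001 ] [0.002  0.0017 0.0409]
```

servo_tool(
  plan=[
    [0,0,0,0,0,0.02,1],
    [0,0,0,0,0,0,1],
    [0,0,0,0,0,0,0.6],
    [0,0,0,0,0,0,0.5],
    [0,0,0,0,0,0,0.5],
    [0,0,0,0,0,0,0.5],
    [0,0,0,0,0,0,0.5],
    [0,0,0,0,0,0,0.5],
    [0,0,0,0,0,0,0.5],
    [0,0,0,0,0,0,0.5],
  ],
)

```text
time: 24.08
tool_pos: [0.5813, 0.1459, 0.1421]
ee_rot: [1.945, 1.904, 0.51]
ft_force: [1.0, 0.8, -0.8]
gripper_width: 0.0429
grip_force: 0.0
```

servo_tool(
  plan=[
    [0,0,0,0,0,-0.05,0.5],
    [0,0,0,0,0,-0.15,0.5],
    [0,0,0,0,0,-0.25,0.5],
    [0,0,0,0,0,-0.25,0.5],
    [0,0,0,0,0,-0.25,0.5],
    [0,0,0,0,0,-0.2,0.5],
    [0,0,0,0,0,-0.1,0.5],
    [0,0,0,0,0,0,0.5],
  ],
)

```text
time: 24.75
tool_pos: [0.4884, 0.149, 0.3055]
ee_rot: [1.941, 1.903, 0.517]
ft_force: [-0.2, 0.2, -0.3]
gripper_width: 0.0423
grip_force: 0.0
```

```bash
python3 - <<'E'
from station import viewer,observe
import cv2
print(observe()["tool_pos"])
a=cv2.resize(viewer.camera("wrist")["img"][80:300,210:430],(400,400)); b=cv2.resize(viewer.camera("scene")["img"][120:250,240:440],(400,260))
b=cv2.copyMakeBorder(b,0,140,0,0,cv2.BORDER_CONSTANT)
cv2.imwrite("pics/m5.png",cv2.hconcat([a,b]))
E
```

```text
[0.48838918 0.14897021 0.30548013]
```

View pics/m5.png

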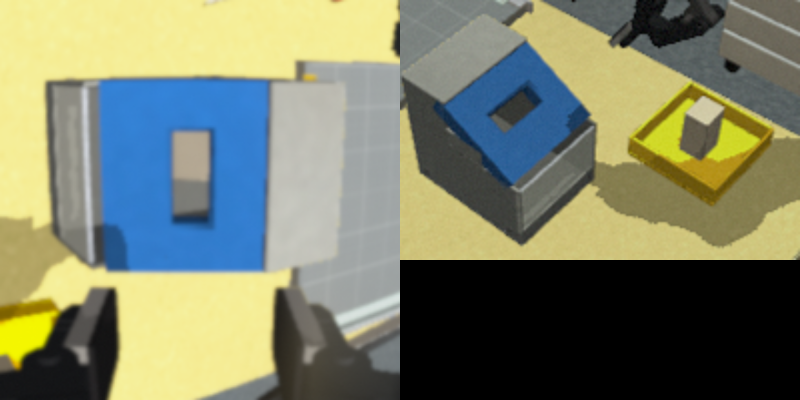

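The slot is open, with the beige box visible deep inside at (192,160), and the chunky box stands in the tray at (703,125). I'll check the box's depth below the mouth.

```bash
python3 - <<'E'
from hole import *
from station import viewer
Y=R.from_euler('z',-1.3,degrees=True);n=Y.apply([-.5,0,.866]);m=np.array([.588,.146,.1305])
for nm,f in(("wrist",fcloud),("scene",cloud),("top",cloud)):
    c=viewer.camera(nm);W=f(c); d=(W-m)@n; k=(c["z_map"]>0)&(d<-.025)&(abs(W[...,0]-.6)<.08)&(abs(W[...,1]-.146)<.045)&(W[...,2]>0)
    k&=(d>-.13)
    if nm=="top": k&=(W[...,0]>.54)
    p=W[k]; print(nm,len(p))
    if len(p): print(np.percentile(p,[5,25,50,75,95],axis=0).round(3), "slot z",np.percentile(d[k],[5,50,95]).round(3))
E
```

```text
wrist 2149
[[0.525 0.107 0.   ]
 [0.532 0.127 0.006]
 [0.533 0.145 0.028]
 [0.574 0.163 0.044]
 [0.646 0.185 0.065]] slot z [-0.113 -0.081 -0.029]
scene 742
[[0.524 0.105 0.001]
 [0.531 0.123 0.007]
 [0.532 0.144 0.025]
 [0.533 0.167 0.047]
 [0.588 0.186 0.065]] slot z [-0.108 -0.064 -0.029]
top 204
[[0.544 0.11  0.001]
 [0.547 0.123 0.004]
 [0.608 0.142 0.005]
 [0.614 0.162 0.007]
 [0.619 0.175 0.009]] slot z [-0.125 -0.118 -0.085]
```

```bash
python3 - <<'E'
from hole import *
from station import viewer
Y=R.from_euler('z',-1.3,degrees=True);n=Y.apply([-.5,0,.866]);m=np.array([.588,.146,.1305])
c=viewer.camera("wrist");W=fcloud(c);d=(W-m)@n;k=(c["z_map"]>0)&(d<-.025)&(W[...,0]>.545)&(W[...,0]<.68)&(abs(W[...,1]-.146)<.045)&(W[...,2]>0)
for v in np.unique(np.where(k)[0])[::5]:
    u=np.where(k[v])[0]; 
    for uu in u[::6]: print(v,uu,W[v,uu].round(3),d[v,uu].round(3),c["img"][v,uu])
E
```

```text
132 261 [0.568 0.19  0.006] -0.098 [133 137 138]
137 260 [0.567 0.183 0.004] -0.099 [171 170 168]
142 260 [0.566 0.176 0.005] -0.098 [179 176 174]
142 266 [0.575 0.175 0.005] -0.102 [153 125 105]
147 260 [0.566 0.169 0.005] -0.097 [183 180 178]
147 266 [0.575 0.168 0.006] -0.101 [153 126 105]
152 260 [0.565 0.162 0.006] -0.096 [185 183 180]
152 266 [0.574 0.161 0.007] -0.1 [146 125 111]
152 313 [0.637 0.158 0.032] -0.11 [149 162 170]
152 319 [0.642 0.158 0.041] -0.104 [148 161 170]
152 325 [0.647 0.159 0.049] -0.1 [143 158 167]
157 261 [0.567 0.154 0.004] -0.099 [149 150 148]
157 308 [0.633 0.15  0.024] -0.114 [143 154 161]
157 314 [0.638 0.151 0.033] -0.11 [147 168 179]
157 320 [0.643 0.151 0.042] -0.104 [147 167 179]
157 326 [0.647 0.152 0.051] -0.098 [142 158 168]
162 261 [0.566 0.147 0.007] -0.096 [156 156 155]
162 308 [0.633 0.142 0.024] -0.115 [145 155 161]
162 315 [0.639 0.143 0.034] -0.11 [147 167 180]
162 321 [0.644 0.144 0.042] -0.105 [148 168 180]
167 261 [0.565 0.14  0.007] -0.096 [164 163 161]
167 267 [0.575 0.139 0.006] -0.101 [166 125  92]
167 313 [0.639 0.135 0.029] -
[... 248 characters left out ...]
 [146 166 178]
172 319 [0.644 0.128 0.038] -0.108 [146 167 179]
172 325 [0.649 0.129 0.046] -0.104 [147 168 180]
177 261 [0.564 0.125 0.007] -0.096 [176 174 172]
177 267 [0.574 0.124 0.006] -0.101 [150 122 106]
177 313 [0.64  0.119 0.026] -0.116 [125 137 144]
177 319 [0.645 0.12  0.036] -0.111 [132 147 155]
177 325 [0.649 0.122 0.046] -0.104 [136 151 160]
182 262 [0.566 0.118 0.006] -0.097 [141 143 142]
182 308 [0.641 0.108 0.006] -0.135 [125 118 113]
182 314 [0.653 0.106 0.005] -0.142 [119 125 126]
182 320 [0.663 0.105 0.006] -0.146 [118 124 124]
182 326 [0.674 0.103 0.006] -0.151 [121 120 117]
187 262 [0.566 0.11  0.005] -0.098 [152 153 152]
192 262 [0.564 0.103 0.007] -0.096 [163 162 160]
```

```bash
python3 -c "
from station import arm
print(arm.close_job())"
```

```text
the job is handed in; nothing more can be done
None
```

The job is handed in: the chunky box was pressed against the slot with about 11 N, jammed, and now stands let go in the yellow tray; the flat box dropped through the slot and lies about 100 mm or more below the mouth inside the gauge. I steered clear of the eraser, marker and staple remover but didn't re-measure them, and the hand-in returned no verdict.

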